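# Find the full one of two returned boxes

### The arm

A 6-joint arm with a two-finger parallel gripper is mounted at the origin on a cart in front of the work surface, level with it; the furniture and walls round the work are solid. World frame = base frame: x ahead of the robot, y to its left, z up, the work surface at z = 0. Lengths are in m, angles in degrees, forces in N, time in s.
With the tool pointing down it reaches from about 0.35 to 0.875 m from the base axis. Payload 4.2 kg.
Tool frame: the origin (TCP) lies on the centre line of the jaws, within the pads' length; the fingertips stand tip_reach ahead of it and the grasp point (between the pads) is the TCP (tip_reach is the distance from the TCP to the fingertips, in m); z points along the fingers, y is the line along which they close (so a half turn about z gives the same grasp; the last joint's range is limited). The gripper opens to 87 mm and grips with 3 to 60 N. Pads are 19 mm wide; open, the fingers measure 117 mm over their backs; the gripper's body (75 mm by 190 mm) begins 51 mm behind the grasp point.
Start: joints at [-49.698, 22.042, 0.453, 0, -68.411, -14.817], TCP at [0.269, -0.564, 0.242] pointing down, gripper open.
Joint ranges: [-179.83, 179.83], [-69.29, 118.12], [-61.27, 80.66], [-181.25, 117.63], [-171.15, -9.14], [-177.46, 177.46]. Speed limits (degrees/s): [159.86, 159.86, 180, 180, 180, 180].

### API

Orientations are given as a 3x3 rotation matrix whose columns are the frame's x, y, z axes.
In Python, from station import sense, capture, finish_job, tip_reach gives the robot as it stands.
- The arm moves only by the tool arm_command, never from a script. Its argument "deltas" is a list of rows, each a list of 7 numbers: the turn, a rotation vector about the tool's x, y, z in rad, then the shift along the tool's x, y, z in cm, then the closure, from -1 (fully open) to 1 (shut), so that 0 is half open. In form: [[rx, ry, rz, dx, dy, dz, hand], ...]. A call has 1 to 8 rows; each row is the pose to reach, as a shift and turn from the pose commanded when the call began, along the tool's axes at that moment; what a row does not reach only later rows make up. A row lasts 1/12 s, in which the tool goes at most 41.7 mm and 7.16 degrees, less where a joint would pass 70% of its speed; a pose out of reach is approached as far as the arm can. A call with a gripper value outside its range is refused whole. The fingers move at their own pace and stop on an object; the grip force is fixed at half the most. Time passes only in rows, so rows that repeat a pose let the fingers close. It gives the time, the measured TCP pose, the force, the opening and the grip force at its end, in the units of the state.
- sense(): the state, without advancing time (a new reading comes with each control period).
- capture(name): name is "scene" or "top" or "wrist"; returns a dict with "pixels" (384x512x3 uint8, blue, green, red), "fovy" (degrees; the focal length in pixels is half the picture's height over the tangent of half this angle, whatever the lens; pixels are square), "cx", "cy" (the principal point, pixels), "k1" (the pictures are not rectified: a ray, as slopes to the right and down, at radius r is drawn at 1 + k1 r^2 times it, then the intrinsics apply), "rvec" (rotation vector, rad) and "tvec" (3), from world to camera coordinates, as OpenCV has them. Camera axes: x right, y down, z forward; pixel columns grow to the right and rows downward; lengths in m; the calibration is good to about 2 mm. A picture is of the moment at which its call begins. There is no depth.
- finish_job(): hands the job in; it is judged then, once.
The state is a dict: "time_s": time; "joints": joint angles; "joint_velocities": joint speeds; "effort": joint torques, N m; "tcp_pos": TCP position; "ee_rot": TCP orientation; "wrist_force": force on the tool from outside, world axes, zero at the start; "moment": the same for the moment, N m; "gripper_width": opening from 0.0 (shut) to 1.0 (fully open); "gripper_force": force on a finger pad.
Only numpy, scipy, OpenCV 4.12 (cv2) and the standard library are available. Lean on these libraries where they do the work, as an engineer would, in place of code of your own. Each camera call takes 0.05 s, during which the arm holds its last target. There are 200 camera calls.

### The job

Two boxes that look alike came back, and one of them has lost its adapter. Lift the one standing loose on the table, feel its weight and seat it flat and square in the empty pocket of the plywood cradle, let go, then lift the other box out of its pocket and compare. Finish while holding the heavier box up still and upright over the middle of the wooden tray, about 15 cm above the table, with the lighter one standing seated in a cradle pocket; drop neither box and leave the other things on the table where they are.

Things in the scene. Friction and masses are not known exactly. Their poses are not given: they have to be found in the camera images.
- box_1: A small returned carton closed with a paper tape band, 62 (its x) x 78 (its y) x 55 mm high, rigid, slippery as card (friction about 0.6). Origin: centre of its underside; z up through the lid. Its content lies loose inside and may shift a little; grip across the 62 mm sides in the upper half with 20 to 30 N. It starts loose on the table, left of the cradle. Either box may be the heavier: the light one weighs about 0.14 kg, the heavy one 0.4 to 0.6 kg.
- box_2: A small returned carton closed with a paper tape band, 62 (its x) x 78 (its y) x 55 mm high, rigid, slippery as card (friction about 0.6). Origin: centre of its underside; z up through the lid. Its content lies loose inside and may shift a little; grip across the 62 mm sides in the upper half with 20 to 30 N. Looks the same as box_1, but starts seated in pocket_2 of the cradle.
- cradle: Fixed plywood cradle, 90 (x) x 216 (y) x 20 mm high, with two rectangular pockets side by side along its y, 110 mm between centres. Each pocket is 69 (x) x 85 (y) mm, 12 mm deep, with a 4 mm chamfer at the mouth; its floor is 8 mm above the table. A seated box has its x and y along those of the cradle (either way round) and stands 43 mm proud of the rim. Origin: centre of its underside.
- pocket_1 (a point): Centre of the floor of the pocket at the cradle's +y end, empty at the start. A seated box has its origin here.
- pocket_2 (a point): Centre of the floor of the pocket at the cradle's -y end, where box_2 starts.
- wood_tray: Shallow wooden tray, fixed, 166 (x) x 335 (y) mm, side walls 34 mm and end walls 46 mm high, with a brush lying in it; stands right of the cradle. Origin: centre of its underside, on the table.
- label_roll: Bystander, loose, leave it where it is. White label roll standing on its end, 63 mm across, 40 mm high; origin centre of underside.
- tape_roll_clear: Bystander, loose, leave it where it is. Narrow pale tape roll lying flat, 82 x 86 x 25 mm; origin centre of underside.
- scissors: Bystander, loose, leave it where it is. Scissors lying flat, 87 x 199 x 9 mm, along their y; origin centre of underside.
- pen_click: Bystander, loose, leave it where it is. Pen lying flat, 12 x 145 x 9 mm, along its y; origin centre of underside.
- paste_brush: Bystander, loose, leave it where it is. Brush lying in the wooden tray, 25 x 242 x 12 mm, along its y; origin centre of underside.
There are look-alikes about, which are no part of the job. Leave any purple look-alike of the box_2 alone.

How it is judged (in metres and radians):
On the way, in this order (a step that is already met when the one before it is completed fails the run):
1. box_1 is lifted clear of the table in the fingers (height (world z) of box_1 above 0.035 m and contact force between the fingers and box_1 above 1 N), for 0.2 s.
2. box_1 is seated flat in the empty pocket and let go, with box_2 still in its own (distance between box_1 and pocket_1 below 0.008 m and angle between each of box_1, box_2's own z axis and vertical below 0.05 rad and contact force between the fingers and box_1 below 0.2 N and linear speed of box_1 below 0.02 m/s and distance between box_2 and pocket_2 below 0.008 m), for 0.2 s.
3. box_2 is lifted clear of its pocket in the fingers (height (world z) of box_2 above 0.035 m and contact force between the fingers and box_2 above 1 N), for 0.2 s.
At the end, for the whole second after the job is handed in: Heavier box held still, upright within 0.15 rad, underside 0.09 to 0.30 m above the table, within 0.06 m of the tray centre, touching neither tray nor other box; the lighter one (bears less than 2.7 N on the cradle) let go in either pocket, within 8 mm of its floor centre and 0.05 rad of upright (((height (world z) of box_1 between 0.09 and 0.3 m and horizontal distance between box_1 and wood_tray below 0.06 m and angle between box_1's own z axis and vertical below 0.15 rad and contact force between the fingers and box_1 above 1 N and linear speed of box_1 below 0.03 m/s and angular speed of box_1 below 0.2 rad/s and contact force between box_1 and wood_tray below 0.1 N and contact force between box_1 and box_2 below 0.1 N and ((distance between box_2 and pocket_1 below 0.008 m and angle between box_2's own z axis and vertical below 0.05 rad) or (distance between box_2 and pocket_2 below 0.008 m and angle between box_2's own z axis and vertical below 0.05 rad)) and (contact force between the fingers and box_2 below 0.2 N and linear speed of box_2 below 0.02 m/s) and contact force between box_2 and cradle between 0.7 and 2.7 N) or (height (world z) of box_2 between 0.09 and 0.3 m and horizontal distance between box_2 and wood_tray below 0.06 m and angle between box_2's own z axis and vertical below 0.15 rad and contact force between the fingers and box_2 above 1 N and linear speed of box_2 below 0.03 m/s and angular speed of box_2 below 0.2 rad/s and contact force between box_2 and wood_tray below 0.1 N and contact force between box_2 and box_1 below 0.1 N and ((distance between box_1 and pocket_1 below 0.008 m and angle between box_1's own z axis and vertical below 0.05 rad) or (distance between box_1 and pocket_2 below 0.008 m and angle between box_1's own z axis and vertical below 0.05 rad)) and (contact force between the fingers and box_1 below 0.2 N and linear speed of box_1 below 0.02 m/s) and contact force between box_1 and cradle between 0.7 and 2.7 N))); the arm keeps its last pose, push and grip.
It fails at once if a box is dropped or thrown (moves faster than 0.8 m/s out of the fingers) ((linear speed of box_1 above 0.8 m/s and contact force between the fingers and box_1 below 0.1 N) or (linear speed of box_2 above 0.8 m/s and contact force between the fingers and box_2 below 0.1 N)).
It fails at once if a bystander is moved by more than 30 mm (distance of any of label_roll, tape_roll_clear, scissors, pen_click, paste_brush from where it was at the start of the episode above 0.03 m).
It also fails if it takes over 72 s, if anything falls off the work surface, if the arm or the gripper's body presses on something with over 40 N, if the wrist force passes 120 N, or if a joint passes its speed limit or range.

## Working session

There is one attempt and no reset: what is moved stays moved. The work goes in short steps, Python scripts to look and compute and a tool call to move; the robot and the scene stay as the last step left them, time stands still between calls to the robot, and variables do not carry over. Pictures are saved under pics/ and viewed, at most 10 in all, crops included, and the job is handed in when it is done.

Besides the shell and the picture viewer there is one more tool, called after "Request:" as name(argument=value, ...), one argument or row to a line, values as JSON. arm_command: Moves the arm, as the interface text tells. Its arguments: {"type":"object","properties":{"deltas":{"type":"array"}},"required":["deltas"]}

```bash
mkdir -p pics
cat > h.py <<'E'
import numpy as np, cv2
from station import sense, capture, finish_job, tip_reach
def cam(n):
    c=capture(n); p=c["pixels"]; f=p.shape[0]/2/np.tan(np.radians(c["fovy"])/2)
    c["K"]=np.array([[f,0,c["cx"]],[0,f,c["cy"]],[0,0,1]]); c["D"]=np.array([c["k1"],0,0,0,0.])
    c["R"]=cv2.Rodrigues(np.array(c["rvec"],float))[0]; c["t"]=np.array(c["tvec"],float).reshape(3)
    return c
def ray(c,uv,z):
    s=cv2.undistortPoints(np.array(uv,float).reshape(-1,1,2),c["K"],c["D"]).reshape(-1,2)
    d=np.c_[s,np.ones(len(s))]@c["R"]; o=-c["R"].T@c["t"]
    return o+d*((z-o[2])/d[:,2])[:,None]
def proj(c,P):
    return cv2.projectPoints(np.array(P,float).reshape(-1,1,3),c["R"],c["t"],c["K"],c["D"])[0].reshape(-1,2)
E
python3 - <<'E'
from h import *
a=cam("scene");b=cam("top")
cv2.imwrite("pics/s.png",a["pixels"]);cv2.imwrite("pics/t.png",b["pixels"])
for c in(a,b): print(-c["R"].T@c["t"],c["fovy"],c["k1"])
s=sense();print(tip_reach,{k:np.round(v,3).tolist() for k,v in s.items()})
E
```

```text
[-0.12048477  0.38974342  0.97471349] 44.59238746082544 -0.0001645505754395665
[0.38781474 0.0386947  1.05632481] 51.340596424495146 -0.10601067901505208
0.019 {'time_s': 0.1, 'joints': [-49.7, 22.087, 0.388, -0.024, -68.412, -14.817], 'joint_velocities': [0.143, -0.163, 0.128, 0.118, -0.022, -0.047], 'effort': [-0.0, -39.169, 18.793, 4.232, 0.013, -0.0], 'tcp_pos': [0.269, -0.564, 0.241], 'ee_rot': [[-0.903, -0.43, -0.001], [-0.43, 0.903, 0.002], [0.0, 0.002, -1.0]], 'wrist_force': [0.082, -0.33, -0.644], 'moment': [0.043, 0.007, 0.002], 'gripper_force': 0.0, 'gripper_width': 1.001}
```

View pics/t.png

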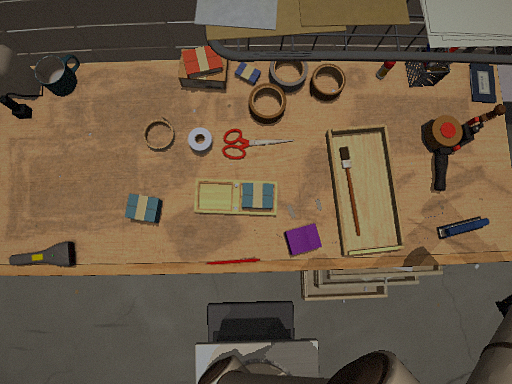

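View pics/s.png

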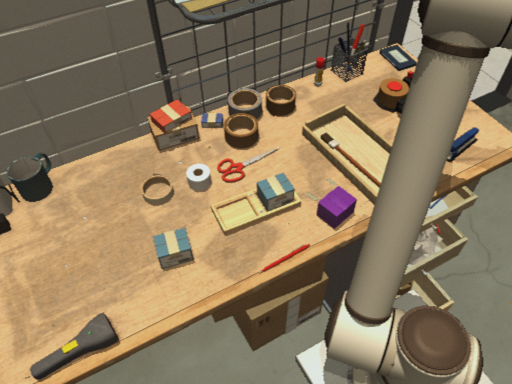

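The top view shows the blue, tape-banded box_1 at (144,208), box_2 in the cradle at (259,195), the empty pocket at (217,197), and the tray at (365,190). Image up is +x and left is +y. There are three candidates for the two boxes: (144,208), (259,195) and purple (302,239). The purple one is the look-alike to leave alone, the loose blue one left of the cradle is box_1, and the seated blue one is box_2. I'll measure these and check them in one crop.

```bash
cat >> h.py <<'E'
def blue(c):
    """side and top faces of the blue box; hsv mask"""
    h=cv2.cvtColor(c["pixels"],cv2.COLOR_BGR2HSV)
    return cv2.inRange(h,(85,60,50),(115,255,255))
E
python3 - <<'E'
from h import *
c=cam("top"); p=c["pixels"]; m=blue(c)
crop=p[160:260,110:420]; k=m[160:260,110:420]
cv2.imwrite("pics/c1.png",np.vstack([cv2.resize(crop,None,fx=2.5,fy=2.5,interpolation=cv2.INTER_CUBIC),cv2.cvtColor(cv2.resize(k,None,fx=2.5,fy=2.5),cv2.COLOR_GRAY2BGR)]))
for name,(x0,x1,y0,y1),z in(("b1",(118,170,185,232),.055),("b2",(238,285,175,220),.063)):
    q=np.argwhere(m[y0:y1,x0:x1])[:,::-1]+[x0,y0]
    P=ray(c,q,z)[:,:2]; r=cv2.minAreaRect((P*1000).astype(np.float32)); print(name,r,len(q))
# tray corners and cradle corners, rough, from picture
print("cradle rim",ray(c,[[195.5,182],[278,180],[277,215],[194.5,213]],.02)[:,:2].round(3).tolist())
print("tray rim",ray(c,[[327,130],[387,126],[402,248],[341,254]],.04)[:,:2].round(3).tolist())
E
```

```text
b1 ((499.1257019042969, 282.5635986328125), (76.29244995117188, 60.551551818847656), 79.42308807373047) 438
b2 ((523.0810546875, -10.687583923339844), (75.13689422607422, 59.4647216796875), 85.83756256103516) 438
cradle rim [[0.567, 0.149], [0.567, -0.069], [0.475, -0.062], [0.486, 0.152]]
tray rim [[0.696, -0.203], [0.705, -0.368], [0.378, -0.383], [0.369, -0.221]]
```

View pics/c1.png

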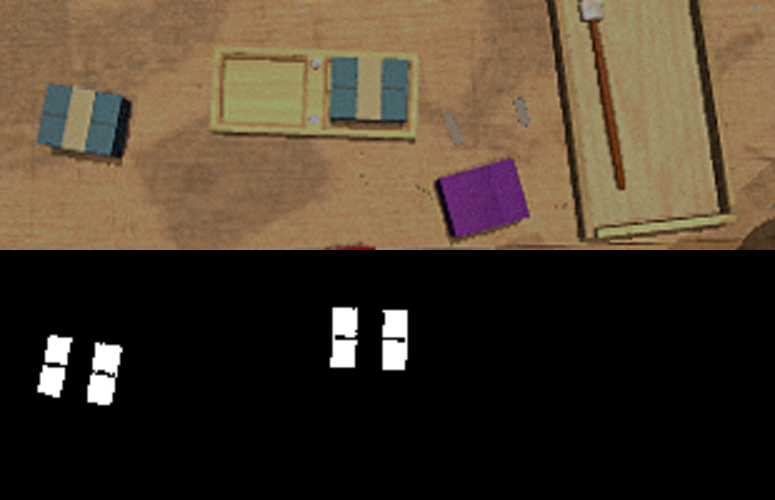

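The crop confirms it: box_1's two blue panels centre at about (144,207) and box_2's at about (258,196) in full-picture pixels. The purple one at (302,239) is a different box. Now I'll move toward box_1.

Request:
arm_command(
  deltas=[
    [0,0,-0.94,-21.5,25,0,-1],
    [0,0,-0.94,-21.5,25,0,-1],
    [0,0,-0.94,-21.5,25,0,-1],
    [0,0,-0.94,-21.5,25,0,-1],
    [0,0,-0.94,-21.5,25,0,-1],
    [0,0,-0.94,-21.5,25,0,-1],
    [0,0,-0.94,-21.5,25,0,-1],
    [0,0,-0.94,-21.5,25,0,-1],
  ],
)

```text
time_s: 0.82
tcp_pos: [0.3553, -0.2439, 0.2415]
ee_rot: [[-0.18, -0.984, 0.0], [-0.984, 0.18, 0.0], [-0.0, -0.0, -1.0]]
wrist_force: [0.8, 0.5, 0.5]
gripper_width: 1.0
gripper_force: 0.0
```

```bash
cat >> h.py <<'E'
def go(x,y,z,yaw):
    """tool-axis deltas to a tool-down pose whose closing line lies at yaw (deg, mod 180)"""
    s=sense(); R=np.array(s["ee_rot"]); p=np.array(s["tcp_pos"])
    cur=np.arctan2(R[1,1],R[0,1]); d=(np.radians(yaw)-cur+np.pi/2)%np.pi-np.pi/2; a=cur+d
    T=np.array([[-np.sin(a),np.cos(a),0],[np.cos(a),np.sin(a),0],[0,0,-1]]).T.copy()
    T=np.column_stack([[np.sin(a),-np.cos(a),0],[np.cos(a),np.sin(a),0],[0,0,-1]])
    if np.dot(T[:,0],R@[1,0,0])<0 and abs(d)<1.5: T[:,0]*=1
    rv=cv2.Rodrigues(R.T@T)[0].ravel(); dp=R.T@(np.array([x,y,z])-p)*100
    print("delta",rv.round(3),dp.round(2),"| tcp",p.round(4),"yaw",np.degrees(cur).round(1),"z",R[:,2].round(3),"j",np.round(s["joints"],0),"t",s["time_s"],"w",s["gripper_width"],s["gripper_force"],"F",np.round(s["wrist_force"],2))
E
python3 -c "
from h import *
go(.499,.283,.24,-10.6)"
```

```text
delta [-1.571 -0.003  0.   ] [-54.41  -4.67   0.17] | tcp [ 0.3553 -0.2439  0.2415] yaw 169.6 z [ 0.  0. -1.] j [-13.   3. -25.  -0. -62.   2.] t 0.8167 w 1.0002535291515036 0.0 F [0.81 0.5  0.47]
```

Request:
arm_command(
  deltas=[
    [0,0,0,-54.4,-4.7,0,-1],
    [0,0,0,-54.4,-4.7,0,-1],
    [0,0,0,-54.4,-4.7,0,-1],
    [0,0,0,-54.4,-4.7,0,-1],
    [0,0,0,-54.4,-4.7,0,-1],
    [0,0,0,-54.4,-4.7,0,-1],
    [0,0,0,-54.4,-4.7,0,-1],
    [0,0,0,-54.4,-4.7,0,-1],
  ],
)

```text
time_s: 1.48
tcp_pos: [0.4448, 0.0772, 0.2417]
ee_rot: [[-0.184, -0.983, 0.0], [-0.983, 0.184, 0.0], [-0.0, -0.0, -1.0]]
wrist_force: [1.9, -0.2, 0.9]
gripper_width: 1.003
gripper_force: 0.0
```

```bash
python3 - <<'E'
s=open("h.py").read().split("\n")
s=[l for l in s if not l.strip().startswith("T=np.array([[") and "T[:,0]*=1" not in l]
open("h.py","w").write("\n".join(s).replace("[np.sin(a),-np.cos(a),0]","[-np.sin(a),np.cos(a),0]"))
E
python3 - <<'E'
from h import *
go(.499,.283,.24,-10.6)
c=cam("wrist"); cv2.imwrite("pics/w1.png",c["pixels"]); print(-c["R"].T@c["t"],c["R"][2])
E
```

```text
delta [-0.  0. -0.] [-21.22  -1.53   0.18] | tcp [0.4448 0.0772 0.2417] yaw 169.4 z [ 0.  0. -1.] j [ 31.   5. -23.  -0. -63. -41.] t 1.4833 w 1.0031425279902153 0.0 F [ 1.92 -0.19  0.93]
[0.43155395 0.00727418 0.38482907] [ 0.04820251  0.25867057 -0.96476218]
```

View pics/w1.png

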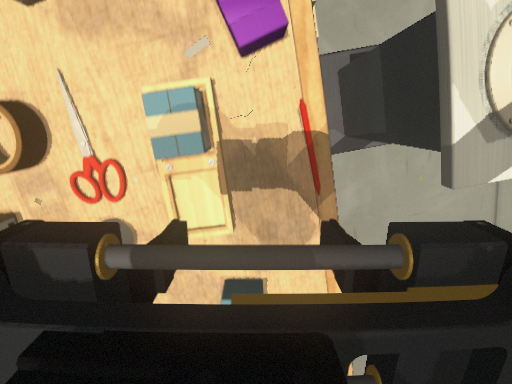

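The wrist view shows box_2 in its pocket at about (178,122) and the empty pocket at about (200,198). The cradle's near edge runs (212,80)–(233,229), and box_1 is hidden behind the fingers at about (243,290). I'll measure the cradle from this same pose while moving on.

Run:
```python
from h import *
c=cam("wrist"); p=c["pixels"]; h=cv2.cvtColor(p,cv2.COLOR_BGR2HSV)
for n,(u,v) in dict(floor=(200,200),rim=(226,215),rim2=(213,110),table=(110,120),shade=(240,190),tab2=(140,190)).items(): print(n,h[v,u],end=' ')
L=cv2.createLineSegmentDetector().detect(cv2.cvtColor(p,cv2.COLOR_BGR2GRAY)[60:235,120:245])[0][:,0]+[120,60,120,60]
print()
for l in L:
    if np.hypot(l[2]-l[0],l[3]-l[1])>22:
        P=ray(c,l.reshape(2,2),.02)[:,:2]; d=P[1]-P[0]
        print(l.round(1),P.round(4).tolist(),np.degrees(np.arctan2(d[1],d[0])).round(1)%90)
m=blue(c); q=np.argwhere(m[70:180,130:230])[:,::-1]+[130,70]
print(cv2.minAreaRect((ray(c,q,.063)[:,:2]*1000).astype(np.float32)))
```

```text
floor [ 28  88 241] rim [ 24 105 241] rim2 [ 22 110 237] table [ 22  95 241] shade [ 17 111 145] tab2 [ 23  98 240] 
[221.4 138.2 211.4  69.3] [[0.482, 0.0268], [0.4766, -0.0601]] 86.5
[121.5 152.8 128.8 174.6] [[0.6219, 0.0202], [0.6208, 0.0514]] 2.0
[234.5 226.9 221.6 140.7] [[0.4901, 0.1548], [0.4824, 0.0301]] 86.4
[172.1 168.3 182.4 218.3] [[0.5579, 0.0543], [0.5622, 0.1282]] 86.6
[189.3 222.2 225.6 218.1] [[0.5538, 0.1359], [0.5001, 0.1392]] 86.5
[221.  189.6 216.  142. ] [[0.4976, 0.0963], [0.4902, 0.0304]] 83.5
[205.7  77.1 215.4 139.4] [[0.4858, -0.0524], [0.4903, 0.0269]] 86.8
[215.9  72.2 223.8 125.9] [[0.4717, -0.0556], [0.4755, 0.0117]] 86.8
[223.7 128.1 225.7 153.1] [[0.4762, 0.0144], [0.4805, 0.0474]] 82.6
[178.1 217.2 167.5 168.7] [[0.568, 0.1254], [0.5644, 0.0536]] 87.2
[150.8 129.8 200.7 123.3] [[0.573, -0.0019], [0.505, 0.0028]] 86.1
[233.1 191.7 237.3 220.7] [[0.4814, 0.1023], [0.4842, 0.1462]] 86.4
[143.2  84.9 195.8  76.9] [[0.5677, -0.0589], [0.4981, -0.055]] 86.80000000000001
[156.4 155.5 151.6 130.4] [[0.5747, 0.033], [0.5722, -0.0008]] 85.7
[214.4 147.2 177.9 151.3] [[0.4938, 0.0368], [0.544, 0.033]] 85.7
[229.1 221.7 189.2 226.2] [[0.4963, 0.1456], [0.5555, 0.142]] 86.6
[122.6 188.1 122.1 163.1] [[0.6357, 0.0687], [0.6253, 0.0341]] 73.2
[196.9 102.4 147.9 109. ] [[0.5038, -0.0242], [0.5696, -0.0286]] 86.2
[209.4  69.4 143.1  79.3] [[0.4791, -0.0604], [0.5659, -0.0656]] 86.6
[215.7 163.8 174.5 168.9] [[0.497, 0.0591], [0.5549, 0.0557]] 86.6
[171.8 166.2 215.6 160.8] [[0.5576, 0.0513], [0.4962, 0.0551]] 86.5
[163.8 186.7 171.  215.5] [[0.5763, 0.0775], [0.5776, 0.1211]] 88.3
((515.4791259765625, -34.61432647705078), (22.017087936401367, 44.48849868774414), 86.6944808959961)
```

Request:
arm_command(
  deltas=[
    [0,0,0,-21.2,-1.6,0,-1],
    [0,0,0,-21.2,-1.6,0,-1],
    [0,0,0,-21.2,-1.6,0,-1],
    [0,0,0,-21.2,-1.6,0,-1],
    [0,0,0,-21.2,-1.6,0,-1],
    [0,0,0,-21.2,-1.6,0,-1],
    [0,0,0,-21.2,-1.6,0,-1],
    [0,0,0,-21.2,-1.6,0,-1],
  ],
)

```text
time_s: 2.25
tcp_pos: [0.4995, 0.2798, 0.2408]
ee_rot: [[-0.185, -0.983, -0.002], [-0.983, 0.185, -0.001], [0.002, 0.001, -1.0]]
wrist_force: [-0.7, -0.7, -0.4]
gripper_width: 1.002
gripper_force: 0.0
```

Run:
```python
from h import *
c=cam("wrist"); p=c["pixels"]; m=blue(c)
n,l,s,ce=cv2.connectedComponentsWithStats(m)
for i in range(1,n):
    if s[i][4]>150: print(s[i],ce[i].round())
cv2.imwrite("pics/w2.png",p)
for e in (.055,):
  q=np.argwhere(m)[:,::-1]; P=ray(c,q,e)[:,:2]; k=np.hypot(*(P-[.499,.283]).T)<.07
  print(cv2.minAreaRect((P[k]*1000).astype(np.float32)),q[k].min(0),q[k].max(0))
go(.499,.283,.10,-10.6)
```

```text
((506.020263671875, 313.96160888671875), (13.700016021728516, 54.33292007446289), 82.24427795410156) [232 201] [274 212]
delta [ 0.001 -0.001 -0.002] [-0.39  0.1  14.12] | tcp [0.4995 0.2791 0.2412] yaw 169.3 z [-0.001 -0.001 -1.   ] j [ 45.  17.  -7.  -0. -66. -56.] t 2.3 w 0.9987087236138478 0.0 F [ 0.64 -1.33  0.82]
```

View pics/w2.png

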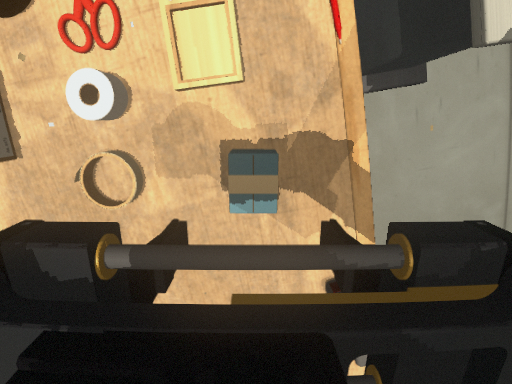

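Box_1 lies centred between the open fingers: its top spans columns 229–279 and rows about 153–213, and it looks square to the jaws. Checking in millimetres.

Run:
```python
from h import *
c=cam("wrist"); p=c["pixels"]
h=cv2.cvtColor(p,cv2.COLOR_BGR2HSV); m=cv2.inRange(h,(85,40,25),(115,255,255))
q=np.argwhere(m)[:,::-1]; P=ray(c,q,.055)[:,:2]; k=np.hypot(*(P-[.499,.283]).T)<.07
print(cv2.minAreaRect((P[k]*1000).astype(np.float32)),q[k].min(0),q[k].max(0),k.sum())
print(h[152,250],h[148:160,240].tolist())
print(ray(c,[[229.5,153],[278,153],[279,213],[230,213]],.055)[:,:2].round(4).tolist())
go(.499,.282,.10,-10.6)
```

```text
((500.73895263671875, 284.6736755371094), (73.79610443115234, 59.675601959228516), 79.18836212158203) [230 155] [277 212] 694
[50 23 67] [[17, 117, 131], [16, 101, 109], [42, 21, 61], [45, 16, 65], [48, 18, 69], [68, 14, 74], [78, 31, 81], [79, 33, 84], [78, 35, 87], [81, 30, 85], [81, 38, 87], [80, 36, 86]]
[[0.5217, 0.2406], [0.4633, 0.2518], [0.4747, 0.3286], [0.5373, 0.3167]]
delta [ 0.001 -0.001 -0.002] [-0.3   0.11 14.16] | tcp [0.4996 0.2789 0.2416] yaw 169.3 z [-0.001 -0.    -1.   ] j [ 45.  17.  -7.  -0. -66. -56.] t 2.35 w 0.9968235046122464 0.0 F [-0.55 -0.48  0.35]
```

Request:
arm_command(
  deltas=[
    [0,0,0,-0.5,0.05,4,-1],
    [0,0,0,-0.5,0.05,8,-1],
    [0,0,0,-0.5,0.05,12,-1],
    [0,0,0,-0.5,0.05,15,-1],
    [0,0,0,-0.5,0.05,17.5,-1],
    [0,0,0,-0.5,0.05,19,-1],
    [0,0,0,-0.5,0.05,19.9,-1],
    [0,0,0,-0.5,0.05,19.9,-1],
  ],
)

```text
time_s: 3.02
tcp_pos: [0.4996, 0.2835, 0.0412]
ee_rot: [[-0.187, -0.982, -0.003], [-0.982, 0.187, -0.002], [0.003, 0.002, -1.0]]
wrist_force: [-0.0, 0.2, 0.2]
gripper_width: 0.992
gripper_force: 0.0
```

```bash
python3 -c "
from h import *
go(.500,.284,.042,-10.8)"
```

```text
delta [ 0.002 -0.003  0.001] [-0.06 -0.03 -0.08] | tcp [0.4996 0.2835 0.0412] yaw 169.2 z [-0.003 -0.002 -1.   ] j [ 46.  30. -20.  -0. -40. -56.] t 3.0167 w 0.9923503143825153 0.0 F [-0.01  0.15  0.22]
```

Request:
arm_command(
  deltas=[
    [0,0,0,0,0,0,1],
    [0,0,0,0,0,0,1],
    [0,0,0,0,0,0,1],
    [0,0,0,0,0,0,1],
    [0,0,0,0,0,0,1],
    [0,0,0,0,0,0,1],
    [0,0,0,0,0,0,1],
    [0,0,0,0,0,0,1],
  ],
)

```text
time_s: 3.68
tcp_pos: [0.5009, 0.2859, 0.0436]
ee_rot: [[-0.185, -0.983, 0.001], [-0.983, 0.185, 0.001], [-0.001, -0.001, -1.0]]
wrist_force: [0.1, -0.5, 5.8]
gripper_width: 0.707
gripper_force: 30.0
```

```bash
python3 -c "
from h import *
go(.500,.284,.17,-3.5)"
```

```text
delta [-0.001  0.001 -0.125] [  0.19   0.04 -12.65] | tcp [0.5009 0.2859 0.0436] yaw 169.4 z [ 0.001  0.001 -1.   ] j [ 46.  30. -20.   0. -40. -56.] t 3.6833 w 0.7073356378797118 29.99956182204187 F [ 0.13 -0.51  5.76]
```

Request:
arm_command(
  deltas=[
    [0,0,0,0,0,-1,1],
    [0,0,0,0,0,-3,1],
    [0,0,0,0,0,-5.5,1],
    [0,0,0,0,0,-8,1],
    [0,0,-0.06,0,0,-10.5,1],
    [0,0,-0.12,0,0,-12,1],
    [0,0,-0.12,0,0,-12.5,1],
    [0,0,-0.12,0,0,-12.5,1],
  ],
)

```text
time_s: 4.35
tcp_pos: [0.5002, 0.2856, 0.1682]
ee_rot: [[-0.068, -0.998, 0.0], [-0.998, 0.068, 0.001], [-0.001, -0.0, -1.0]]
wrist_force: [0.7, 0.5, -4.6]
gripper_width: 0.708
gripper_force: 30.0
```

Request:
arm_command(
  deltas=[
    [0,0,0,0,0,0,1],
    [0,0,0,0,0,0,1],
    [0,0,0,0,0,0,1],
    [0,0,0,0,0,0,1],
  ],
)

```text
time_s: 4.68
tcp_pos: [0.4999, 0.2851, 0.1662]
ee_rot: [[-0.066, -0.998, -0.002], [-0.998, 0.067, -0.002], [0.002, 0.002, -1.0]]
wrist_force: [0.7, -0.2, -3.6]
gripper_width: 0.711
gripper_force: 30.0
```

```bash
python3 -c "
from h import *
go(.531,.0995,.17,-3.5)
print([sense()['wrist_force'][2] for _ in range(2)], sense()['moment'])
c=cam('wrist');p=c['pixels'];cv2.imwrite('pics/w3.png',p)"
```

```text
delta [ 0.002 -0.002 -0.005] [18.31 -4.33 -0.36] | tcp [0.4999 0.2851 0.1662] yaw 176.2 z [-0.002 -0.002 -1.   ] j [ 46.  21. -13.  -0. -56. -50.] t 4.6833 w 0.7108691376783992 29.99926397111267 F [ 0.66 -0.22 -3.63]
[np.float64(-3.627054415624894), np.float64(-3.627054415624894)] [0.0253577  0.06427329 0.06568674]
```

View pics/w3.png

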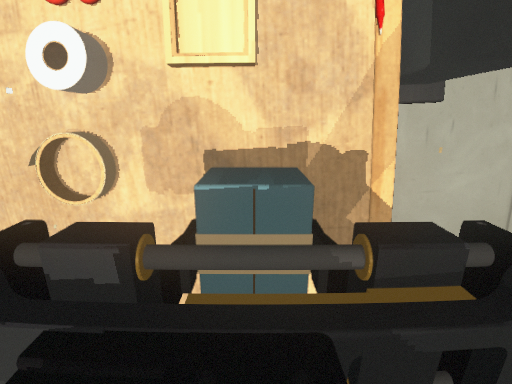

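Box_1 hangs level between the pads, with its near top edge along row 187 from column 195 to 313. Next I'll carry it over the empty pocket.

Request:
arm_command(
  deltas=[
    [0,0,0,3,-0.7,0,1],
    [0,0,0,6,-1.4,0,1],
    [0,0,0,9,-2.1,0,1],
    [0,0,0,12,-2.8,0,1],
    [0,0,0,15,-3.5,0,1],
    [0,0,0,17,-4,0,1],
    [0,0,0,18.3,-4.3,0,1],
    [0,0,0,18.3,-4.3,0,1],
  ],
)

```text
time_s: 5.4
tcp_pos: [0.5312, 0.0978, 0.1672]
ee_rot: [[-0.069, -0.998, -0.001], [-0.998, 0.069, -0.001], [0.001, 0.001, -1.0]]
wrist_force: [-0.1, 0.9, -4.5]
gripper_width: 0.709
gripper_force: 30.0
```

Request:
arm_command(
  deltas=[
    [0,0,0,0,0,0,1],
    [0,0,0,0,0,0,1],
    [0,0,0,0,0,0,1],
    [0,0,0,0,0,0,1],
  ],
)

```text
time_s: 5.73
tcp_pos: [0.5312, 0.1011, 0.1675]
ee_rot: [[-0.064, -0.998, 0.0], [-0.998, 0.064, 0.0], [-0.0, -0.0, -1.0]]
wrist_force: [-0.2, -0.5, -4.3]
gripper_width: 0.712
gripper_force: 30.0
```

```bash
cat >> h.py <<'E'
def segs(c,x0,y0,x1,y1,z,minlen=25):
    L=cv2.createLineSegmentDetector().detect(cv2.cvtColor(c["pixels"],cv2.COLOR_BGR2GRAY)[y0:y1,x0:x1])[0][:,0]+[x0,y0,x0,y0]
    for l in L:
        if np.hypot(l[2]-l[0],l[3]-l[1])>minlen:
            P=ray(c,l.reshape(2,2),z)[:,:2]; d=P[1]-P[0]
            print(l.round(0).tolist(),P.round(4).tolist(),(np.degrees(np.arctan2(d[1],d[0]))%90).round(1))
E
python3 -c "
from h import *
go(.531,.0995,.17,-3.5)
c=cam('wrist');cv2.imwrite('pics/w4.png',c['pixels'])
print('held top'); segs(c,180,160,330,210,.1776,60)
print('cradle'); segs(c,120,0,340,170,.02,30)
t=cam('top');print('top cradle'); segs(t,188,172,285,222,.02,14)
"
```

```text
delta [-0.     0.    -0.003] [ 0.16  0.01 -0.25] | tcp [0.5312 0.1011 0.1675] yaw 176.3 z [ 0.  0. -1.] j [ 28.  18. -18.  -0. -55. -32.] t 5.7333 w 0.7117454527146968 29.99924321193248 F [-0.18 -0.54 -4.32]
held top
[211.0, 167.0, 296.0, 167.0] [[0.5494, 0.0507], [0.5069, 0.0535]] 86.2
cradle
[294.0, 164.0, 295.0, 134.0] [[0.4849, 0.0786], [0.4828, 0.0464]] 86.2
[290.0, 24.0, 291.0, 76.0] [[0.485, -0.0606], [0.4852, -0.0126]] 89.8
[283.0, 121.0, 223.0, 121.0] [[0.4953, 0.0313], [0.5583, 0.028]] 87.0
[120.0, 69.0, 126.0, 103.0] [[0.6592, -0.0317], [0.6585, 0.0021]] 1.2
[289.0, 59.0, 216.0, 59.0] [[0.4865, -0.0284], [0.5603, -0.0331]] 86.3
[216.0, 102.0, 215.0, 26.0] [[0.564, 0.0079], [0.5583, -0.0642]] 85.5
[237.0, 145.0, 293.0, 146.0] [[0.5459, 0.0538], [0.4856, 0.059]] 85.0
[217.0, 89.0, 288.0, 88.0] [[0.5618, -0.0047], [0.4889, -0.0004]] 86.6
[218.0, 26.0, 287.0, 26.0] [[0.5551, -0.0635], [0.4877, -0.0593]] 86.5
[211.0, 167.0, 296.0, 167.0] [[0.5765, 0.0752], [0.4836, 0.0814]] 86.2
[207.0, 27.0, 211.0, 147.0] [[0.5662, -0.0637], [0.5737, 0.0537]] 86.4
[267.0, 127.0, 224.0, 128.0] 
[... 425 characters left out ...]
34.0, 215.0] [[0.4697, -0.0568], [0.4772, 0.0505]] 86.0
[274.0, 185.0, 273.0, 210.0] [[0.5541, -0.0574], [0.4881, -0.0516]] 85.0
[253.0, 184.0, 252.0, 205.0] [[0.5587, -0.0017], [0.5025, 0.0015]] 86.7
[199.0, 198.0, 214.0, 198.0] [[0.5246, 0.141], [0.5227, 0.1017]] 87.3
[262.0, 205.0, 262.0, 184.0] [[0.5018, -0.0232], [0.5581, -0.0261]] 87.0
[189.0, 178.0, 207.0, 173.0] [[0.5792, 0.1668], [0.5904, 0.117]] 12.7
[222.0, 214.0, 199.0, 219.0] [[0.4823, 0.0815], [0.4687, 0.1413]] 12.8
[276.0, 213.0, 277.0, 181.0] [[0.4812, -0.0612], [0.5638, -0.0659]] 86.7
[202.0, 190.0, 221.0, 181.0] [[0.5446, 0.1323], [0.5684, 0.0819]] 25.3
[275.0, 180.0, 232.0, 179.0] [[0.5663, -0.0603], [0.5725, 0.0517]] 86.8
```

View pics/w4.png

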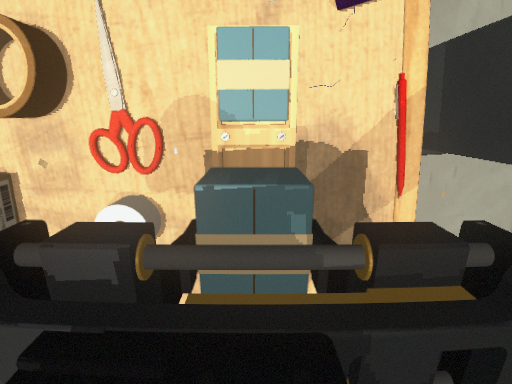

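The wrist view shows box_2 seated at about (253,75) in the cradle. The held box_1's near face spans rows 168–187, and it is square to the cradle. I'll work out the box's offset from the TCP.

```bash
python3 -c "
from h import *
go(.5321,.0994,.17,-3.6)
c=cam('wrist');g=cv2.cvtColor(c['pixels'],cv2.COLOR_BGR2GRAY).astype(int)
print(g[160:195,230].tolist()); print(g[205,185:205].tolist(),g[205,300:325].tolist())
z=.1675-.0436
a=ray(c,[[211,167.5],[296,167.5]],z).mean(0); b=ray(c,[[196,186],[312,186]],z+.055)
R=np.array(sense()['ee_rot']);p=np.array(sense()['tcp_pos'])
print('bottom edge in tool',(R.T@(a-p)*1000).round(1),'top corners',((b-p)@R*1000).round(1).tolist())
print(((ray(c,[[195.5,205],[313,205]],z+.055)-p)@R*1000).round(1).tolist())
s=sense();print(s['wrist_force'],s['time_s'])
"
```

```text
delta [-0.     0.    -0.002] [ 0.14 -0.1  -0.25] | tcp [0.5312 0.1008 0.1675] yaw 176.3 z [ 0.  0. -1.] j [ 28.  18. -18.  -0. -55. -32.] t 5.8333 w 0.7130620329739943 29.999108486808836 F [ 0.12 -0.86 -5.11]
[129, 131, 131, 128, 129, 130, 123, 91, 69, 68, 66, 68, 68, 71, 73, 69, 72, 71, 74, 75, 72, 73, 70, 74, 90, 115, 130, 138, 116, 83, 85, 82, 83, 83, 84]
[217, 214, 212, 207, 208, 213, 221, 219, 216, 192, 116, 84, 89, 87, 85, 88, 88, 88, 87, 86] [80, 79, 80, 80, 79, 80, 79, 79, 80, 80, 81, 78, 77, 82, 93, 92, 94, 89, 94, 93, 95, 96, 96, 92, 95]
bottom edge in tool [39.4  0.1 43.6] top corners [[39.3, -29.0, -11.4], [39.3, 29.7, -11.4]]
[[29.2, -29.9, -11.4], [29.2, 30.8, -11.4]]
[ 0.85355493 -0.63364539 -3.90481   ] 5.8833
```

Request:
arm_command(
  deltas=[
    [0,0,0,0.1,-0.1,2,1],
    [0,0,0,0.1,-0.1,4,1],
    [0,0,0,0.1,-0.1,6,1],
    [0,0,0,0.1,-0.1,8,1],
    [0,0,0,0.1,-0.1,9.2,1],
    [0,0,0,0.1,-0.1,9.7,1],
    [0,0,0,0.1,-0.1,9.7,1],
    [0,0,0,0.1,-0.1,9.7,1],
  ],
)

```text
time_s: 6.55
tcp_pos: [0.5328, 0.0993, 0.071]
ee_rot: [[-0.065, -0.998, 0.001], [-0.998, 0.065, 0.0], [-0.0, -0.001, -1.0]]
wrist_force: [0.6, 0.5, -4.2]
gripper_width: 0.711
gripper_force: 30.0
```

```bash
python3 -c "
from h import *
go(.5321,.0998,.0516,-3.6)"
```

```text
delta [-0.001  0.    -0.002] [-0.04  0.07  1.94] | tcp [0.5328 0.0993 0.071 ] yaw 176.3 z [ 0.001  0.    -1.   ] j [ 28.  25. -24.   0. -42. -31.] t 6.55 w 0.7110511201297378 29.99905079137534 F [ 0.56  0.53 -4.22]
```

Request:
arm_command(
  deltas=[
    [0,0,0,0,0,0.4,1],
    [0,0,0,0,0,0.7,1],
    [0,0,0,0,0,1.0,1],
    [0,0,0,0,0,1.3,1],
    [0,0,0,0,0,1.5,1],
    [0,0,0,0,0,1.7,1],
    [0,0,0,0,0,1.85,1],
    [0,0,0,0,0,1.9,1],
  ],
)

```text
time_s: 7.22
tcp_pos: [0.5322, 0.0989, 0.0516]
ee_rot: [[-0.066, -0.998, -0.0], [-0.998, 0.066, -0.0], [0.0, 0.0, -1.0]]
wrist_force: [-1.4, -0.9, 0.3]
gripper_width: 0.708
gripper_force: 30.0
```

```bash
python3 -c "
from h import *
go(.5321,.0998,.0516,-3.6);print(sense()['moment'])"
```

```text
delta [ 0.    -0.    -0.003] [-0.09  0.01  0.  ] | tcp [0.5322 0.0989 0.0516] yaw 176.2 z [-0. -0. -1.] j [ 28.  26. -25.   0. -39. -31.] t 7.2167 w 0.7078753167998496 29.99850858002901 F [-1.37 -0.92  0.33]
[-0.07714129  0.47034275 -0.00060101]
```

Request:
arm_command(
  deltas=[
    [0,0,0,0,0,0,0.2],
    [0,0,0,0,0,0,-0.3],
    [0,0,0,0,0,0,-1],
    [0,0,0,0,0,0,-1],
    [0,0,0,0,0,0,-1],
    [0,0,0,0,0,0,-1],
    [0,0,0,0,0,0,-1],
    [0,0,0,0,0,0,-1],
  ],
)

```text
time_s: 7.88
tcp_pos: [0.5324, 0.0991, 0.0517]
ee_rot: [[-0.066, -0.998, 0.001], [-0.998, 0.066, 0.0], [-0.0, -0.0, -1.0]]
wrist_force: [-0.4, -0.2, -0.4]
gripper_width: 0.99
gripper_force: 0.0
```

Request:
arm_command(
  deltas=[
    [0,0,0,0,0,-2,-1],
    [0,0,0,0,0,-5,-1],
    [0,0,0,0,0,-8,-1],
    [0,0,0,1.5,0.0,-12,-1],
    [0,0,0,4.5,0,-14,-1],
    [0,0,0,7.5,0,-15,-1],
    [0,0,0,10,0,-15,-1],
    [0,0,0,11,0,-15,-1],
  ],
)

```text
time_s: 8.55
tcp_pos: [0.5247, -0.0129, 0.2028]
ee_rot: [[-0.068, -0.998, 0.002], [-0.998, 0.068, 0.001], [-0.001, -0.002, -1.0]]
wrist_force: [0.5, -0.2, -0.8]
gripper_width: 1.003
gripper_force: 0.0
```

Run:
```python
from h import *
go(.5253,-.0104,.2,-3.6)
t=cam("top"); c=cam("wrist")
m=blue(t)
for n,k in (("p1",[.5321,.0994]),("p2",[.5253,-.0104])):
    for nm,cc in(("top",t),("wrist",c)):
        h=cv2.cvtColor(cc["pixels"],cv2.COLOR_BGR2HSV); q=np.argwhere(cv2.inRange(h,(85,40,25),(115,255,255)))[:,::-1]; P=ray(cc,q,.063)[:,:2]; j=np.hypot(*(P-k).T)<.055
        if j.sum()>50: print(n,nm,cv2.minAreaRect((P[j]*1000).astype(np.float32)))
cv2.imwrite("pics/w5.png",np.hstack([c["pixels"],cv2.resize(t["pixels"][150:250,180:290],(288,262))[:, :] if 0 else cv2.copyMakeBorder(cv2.resize(t["pixels"][160:240,180:290],(286,208)),0,176,0,0,cv2.BORDER_CONSTANT)]))
```

```text
delta [-0.002  0.001 -0.005] [-0.26 -0.05  0.28] | tcp [ 0.5247 -0.0129  0.2028] yaw 176.1 z [ 0.002  0.001 -1.   ] j [ 16.  14. -17.   0. -59. -20.] t 8.55 w 1.0030647340137226 0.0 F [ 0.55 -0.17 -0.75]
p1 top ((507.6270446777344, 71.33000183105469), (24.430282592773438, 22.78925132751465), 80.72196960449219)
p1 wrist ((533.20458984375, 120.59585571289062), (17.339168548583984, 59.111473083496094), 86.1699447631836)
p2 top ((501.3970947265625, -16.856277465820312), (90.59819793701172, 52.94607925415039), 88.62591552734375)
p2 wrist ((523.557373046875, -10.094383239746094), (76.41532135009766, 59.686973571777344), 84.68057250976562)
```

View pics/w5.png

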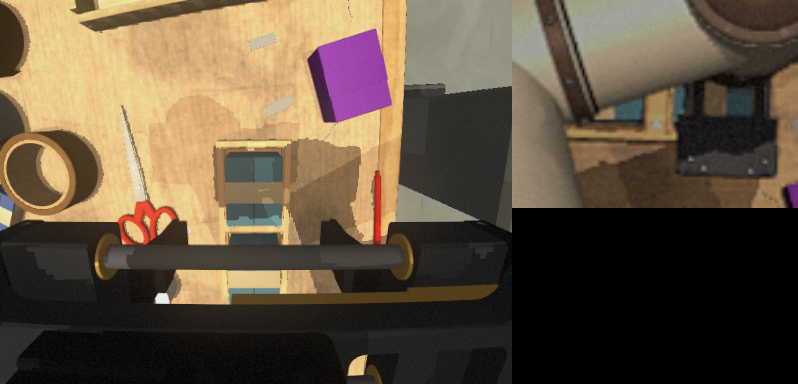

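The wrist view shows both boxes at the same level in their pockets, box_2 at about (253,187) and box_1 behind the rod at about (256,265). The purple box is clear at (350,75). Next I'll grasp box_2.

Request:
arm_command(
  deltas=[
    [0,0,0,-0.25,0,3,-1],
    [0,0,0,-0.25,0,6,-1],
    [0,0,0,-0.25,0,9,-1],
    [0,0,0,-0.25,0,12,-1],
    [0,0,0,-0.25,0,14,-1],
    [0,0,0,-0.25,0,15,-1],
    [0,0,0,-0.25,0,15.1,-1],
    [0,0,0,-0.25,0,15.1,-1],
  ],
)

```text
time_s: 9.32
tcp_pos: [0.5255, -0.0077, 0.0504]
ee_rot: [[-0.065, -0.998, -0.001], [-0.998, 0.065, -0.0], [0.0, 0.0, -1.0]]
wrist_force: [0.0, -0.5, 0.2]
gripper_width: 1.006
gripper_force: 0.0
```

Request:
arm_command(
  deltas=[
    [0,0,0,0,0,0,1],
    [0,0,0,0,0,0,1],
    [0,0,0,0,0,0,1],
    [0,0,0,0,0,0,1],
    [0,0,0,0,0,0,1],
    [0,0,0,0,0,0,1],
    [0,0,0,0,0,0,1],
    [0,0,0,0,0,0,1],
  ],
)

```text
time_s: 9.98
tcp_pos: [0.5253, -0.0082, 0.0513]
ee_rot: [[-0.066, -0.998, 0.001], [-0.998, 0.066, 0.0], [-0.0, -0.001, -1.0]]
wrist_force: [-1.7, 0.8, 6.3]
gripper_width: 0.71
gripper_force: 30.0
```

```bash
python3 -c "
from h import *
go(.5253,-.0104,.0516,-3.6)"
```

```text
delta [-0.001  0.    -0.003] [ 0.22 -0.01 -0.03] | tcp [ 0.5253 -0.0082  0.0513] yaw 176.2 z [ 0.001  0.    -1.   ] j [ 17.  25. -27.   0. -38. -21.] t 9.9833 w 0.7097225660932238 29.9935343535617 F [-1.73  0.76  6.27]
```

Request:
arm_command(
  deltas=[
    [0,0,0,0,0,-0.4,1],
    [0,0,0,0,0,-1,1],
    [0,0,0,0,0,-2,1],
    [0,0,0,0,0,-3.5,1],
    [0,0,0,0,0,-5,1],
    [0,0,0,0,0,-6,1],
    [0,0,0,0,0,-6,1],
    [0,0,0,0,0,-6,1],
  ],
)

```text
time_s: 10.65
tcp_pos: [0.5252, -0.0082, 0.1111]
ee_rot: [[-0.066, -0.998, 0.001], [-0.998, 0.066, 0.001], [-0.001, -0.001, -1.0]]
wrist_force: [-0.0, 0.4, -2.7]
gripper_width: 0.706
gripper_force: 30.0
```

Request:
arm_command(
  deltas=[
    [0,0,0,0,0,0,1],
    [0,0,0,0,0,0,1],
    [0,0,0,0,0,0,1],
    [0,0,0,0,0,0,1],
  ],
)

```text
time_s: 10.98
tcp_pos: [0.5248, -0.0084, 0.1099]
ee_rot: [[-0.066, -0.998, -0.001], [-0.998, 0.066, -0.0], [0.0, 0.001, -1.0]]
wrist_force: [0.4, -0.1, -1.8]
gripper_width: 0.709
gripper_force: 30.0
```

```bash
python3 -c "
from h import *
go(.5253,-.0104,.0516,-3.6)
F=[]
for _ in range(6): F.append(sense()['wrist_force'][2]); t=cam('top')
print(np.round(F,2),np.mean(F))
# box_1 check in top view now that arm is off to the side
cv2.imwrite('pics/t2.png',cv2.resize(t['pixels'][150:250,170:310],None,fx=4,fy=4))
c=cam('wrist')
h=cv2.cvtColor(c['pixels'],cv2.COLOR_BGR2HSV)
"
```

```text
delta [ 0.001 -0.    -0.003] [ 0.2  -0.08  5.83] | tcp [ 0.5248 -0.0084  0.1099] yaw 176.2 z [-0.001 -0.    -1.   ] j [ 17.  20. -24.  -0. -46. -21.] t 10.9833 w 0.7090572789073787 29.995352779515088 F [ 0.37 -0.08 -1.85]
[-1.85 -2.03 -0.63 -2.15 -1.74 -1.1 ] -1.5847525371850153
```

Box_2 weighs about 1.6 N (0.16 kg) against about 4.3 N for box_1, so box_2 is the light one. I'll set it straight back in pocket_2.

Request:
arm_command(
  deltas=[
    [0,0,0,0,0,1.5,1],
    [0,0,0,0,0,3,1],
    [0,0,0,0,0,4.2,1],
    [0,0,0,0,0,4.8,1],
    [0,0,0,0,0,5.2,1],
    [0,0,0,0,0,5.6,1],
    [0,0,0,0,0,5.85,1],
    [0,0,0,0,0,6,1],
  ],
)

```text
time_s: 12.0
tcp_pos: [0.5253, -0.0082, 0.0512]
ee_rot: [[-0.066, -0.998, 0.0], [-0.998, 0.066, -0.0], [0.0, -0.0, -1.0]]
wrist_force: [-5.0, 1.9, 12.3]
gripper_width: 0.713
gripper_force: 30.0
```

```bash
python3 -c "
from h import *
go(.5253,-.0104,.0516,-3.6)"
```

```text
delta [-0.    -0.    -0.003] [ 0.22 -0.01 -0.04] | tcp [ 0.5253 -0.0082  0.0512] yaw 176.2 z [ 0. -0. -1.] j [ 17.  25. -27.   0. -38. -21.] t 12.0 w 0.712538164188336 29.992606211453676 F [-5.02  1.9  12.27]
```

Request:
arm_command(
  deltas=[
    [0,0,0,0,0,-0.1,1],
    [0,0,0,0,0,-0.1,0.2],
    [0,0,0,0,0,-0.1,-0.3],
    [0,0,0,0,0,-0.1,-1],
    [0,0,0,0,0,-0.1,-1],
    [0,0,0,0,0,-0.1,-1],
    [0,0,0,0,0,-0.1,-1],
    [0,0,0,0,0,-0.1,-1],
  ],
)

```text
time_s: 12.67
tcp_pos: [0.5252, -0.0083, 0.0516]
ee_rot: [[-0.066, -0.998, 0.0], [-0.998, 0.066, 0.0], [-0.0, -0.0, -1.0]]
wrist_force: [0.6, 0.3, 0.8]
gripper_width: 0.968
gripper_force: 0.0
```

Request:
arm_command(
  deltas=[
    [0,0,0,0,0,-2,-1],
    [0,0,0,0,0,-5,-1],
    [0,0,0,0,0,-8,-1],
    [0,0,0,-1.5,0.0,-12,-1],
    [0,0,0,-4.5,0,-14,-1],
    [0,0,0,-7.5,0,-15,-1],
    [0,0,0,-10,0,-15,-1],
    [0,0,0,-11,0,-15,-1],
  ],
)

```text
time_s: 13.33
tcp_pos: [0.533, 0.1042, 0.2028]
ee_rot: [[-0.064, -0.998, 0.003], [-0.998, 0.064, 0.002], [-0.002, -0.003, -1.0]]
wrist_force: [0.0, -0.1, -0.9]
gripper_width: 1.002
gripper_force: 0.0
```

Run:
```python
from h import *
go(.5321,.0994,.0516,-3.6)
c=cam("wrist")
h=cv2.cvtColor(c["pixels"],cv2.COLOR_BGR2HSV); q=np.argwhere(cv2.inRange(h,(85,40,25),(115,255,255)))[:,::-1]; P=ray(c,q,.063)[:,:2]
for k in ([.5321,.0994],[.5253,-.0104]):
    j=np.hypot(*(P-k).T)<.054; print(cv2.minAreaRect((P[j]*1000).astype(np.float32)),j.sum())
cv2.imwrite("pics/w6.png",c["pixels"])
```

```text
delta [-0.003  0.002 -0.001] [ 0.51  0.1  15.12] | tcp [0.533  0.1042 0.2028] yaw 176.3 z [ 0.003  0.002 -1.   ] j [ 28.  16. -15.  -0. -59. -32.] t 13.3333 w 1.001980973864905 0.0 F [ 0.05 -0.13 -0.9 ]
((531.5910034179688, 97.16534423828125), (75.5882568359375, 59.929874420166016), 86.52454376220703) 940
((524.7659912109375, -8.634902954101562), (75.96612548828125, 60.049686431884766), 86.2539291381836) 3188
```

View pics/w6.png

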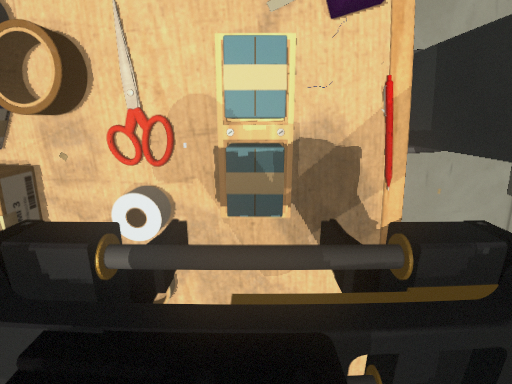

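Both boxes sit square and level in their pockets: box_2 at about (255,77) and box_1 at about (255,180). They are within about 2 mm of the pocket centres. Now I'll regrasp box_1, the heavy one.

Request:
arm_command(
  deltas=[
    [0,0,0,0.5,0.1,3,-1],
    [0,0,0,0.5,0.1,6,-1],
    [0,0,0,0.5,0.1,9,-1],
    [0,0,0,0.5,0.1,12,-1],
    [0,0,0,0.5,0.1,14,-1],
    [0,0,0,0.5,0.1,15,-1],
    [0,0,0,0.5,0.1,15.1,-1],
    [0,0,0,0.5,0.1,15.1,-1],
  ],
)

```text
time_s: 14.05
tcp_pos: [0.5312, 0.0962, 0.0505]
ee_rot: [[-0.066, -0.998, -0.001], [-0.998, 0.066, -0.001], [0.001, 0.001, -1.0]]
wrist_force: [0.1, 0.1, 0.3]
gripper_width: 1.001
gripper_force: 0.0
```

Request:
arm_command(
  deltas=[
    [0,0,0,0,0,0,1],
    [0,0,0,0,0,0,1],
    [0,0,0,0,0,0,1],
    [0,0,0,0,0,0,1],
    [0,0,0,0,0,0,1],
    [0,0,0,0,0,0,1],
    [0,0,0,0,0,0,1],
    [0,0,0,0,0,0,1],
  ],
)

```text
time_s: 14.72
tcp_pos: [0.5316, 0.0968, 0.0513]
ee_rot: [[-0.066, -0.998, 0.001], [-0.998, 0.066, 0.0], [-0.001, -0.001, -1.0]]
wrist_force: [0.2, -0.2, 5.8]
gripper_width: 0.713
gripper_force: 30.0
```

Request:
arm_command(
  deltas=[
    [0,0,0,0,0,-0.4,1],
    [0,0,0,0,0,-1,1],
    [0,0,0,0,0,-2,1],
    [0,0,0,0,0,-4,1],
    [0,0,0,0,0,-7,1],
    [0,0,0,0,0,-10.5,1],
    [0,0,0,0,0,-13,1],
    [0,0,0,0,0,-14.2,1],
  ],
)

```text
time_s: 15.38
tcp_pos: [0.5323, 0.0969, 0.197]
ee_rot: [[-0.065, -0.998, 0.006], [-0.998, 0.065, 0.002], [-0.002, -0.006, -1.0]]
wrist_force: [1.3, 0.5, -3.8]
gripper_width: 0.711
gripper_force: 30.0
```

Run:
```python
from h import *
go(.537,-.294,.195,-3.6)
t=cam("top"); segs(t,318,115,410,262,.04,30)
F=[]
for _ in range(4): F.append(sense()['wrist_force'][2]); cam('top')
print(np.round(F,2))
```

```text
delta [-0.006  0.002 -0.003] [38.97 -3.03  0.12] | tcp [0.5323 0.0969 0.197 ] yaw 176.2 z [ 0.006  0.002 -1.   ] j [ 28.  16. -15.   0. -58. -31.] t 15.3833 w 0.7111022818021732 29.999378607608378 F [ 1.26  0.46 -3.82]
[341.0, 256.0, 325.0, 134.0] [[0.3653, -0.22], [0.6844, -0.1956]] 4.4
[384.0, 126.0, 401.0, 243.0] [[0.7061, -0.3586], [0.3907, -0.3822]] 4.3
[397.0, 244.0, 381.0, 132.0] [[0.3887, -0.3709], [0.6889, -0.3486]] 4.2
[355.0, 234.0, 344.0, 169.0] [[0.4175, -0.2613], [0.5887, -0.2425]] 6.3
[402.0, 245.0, 351.0, 251.0] [[0.3857, -0.3842], [0.3751, -0.2473]] 4.4
[332.0, 131.0, 382.0, 126.0] [[0.6937, -0.2168], [0.7043, -0.3553]] 4.4
[328.0, 131.0, 345.0, 254.0] [[0.694, -0.2054], [0.3682, -0.23]] 4.3
[350.0, 254.0, 402.0, 248.0] [[0.368, -0.2437], [0.3785, -0.3838]] 4.3
[349.0, 169.0, 360.0, 235.0] [[0.5887, -0.2538], [0.417, -0.2737]] 6.6
[379.0, 132.0, 331.0, 136.0] [[0.6898, -0.3437], [0.6789, -0.2122]] 4.7
[401.0, 251.0, 364.0, 255.0] [[0.3718, -0.38], [0.3649, -0.2798]] 3.9
[346.0, 249.0, 395.0, 244.0] [[0.3804, -0.2347], [0.39, -0.3646]] 4.2
[382.0, 123.0, 349.0, 126.0] [[0.7141, -0.3562], [0.7065, -0.2621]] 4.6
[-2.25 -4.5  -5.06 -5.39]
```

Request:
arm_command(
  deltas=[
    [0,0,0,1,-0.1,0,1],
    [0,0,0,3,-0.2,0,1],
    [0,0,0,6,-0.5,0,1],
    [0,0,0,9,-0.7,0,1],
    [0,0,0,12,-0.9,0,1],
    [0,0,0,15,-1.2,0,1],
    [0,0,0,18,-1.4,0,1],
    [0,0,0,21,-1.6,0,1],
  ],
)

```text
time_s: 16.3
tcp_pos: [0.5319, -0.116, 0.1909]
ee_rot: [[-0.066, -0.998, -0.004], [-0.998, 0.066, -0.0], [0.0, 0.004, -1.0]]
wrist_force: [0.7, 0.5, -4.1]
gripper_width: 0.712
gripper_force: 30.0
```

Request:
arm_command(
  deltas=[
    [0,0,0,3,-0.2,0,1],
    [0,0,0,6,-0.5,0,1],
    [0,0,0,9,-0.7,0,1],
    [0,0,0,12,-0.9,0,1],
    [0,0,0,14.5,-1.1,0,1],
    [0,0,0,16.5,-1.3,0,1],
    [0,0,0,17.5,-1.4,0,1],
    [0,0,0,17.8,-1.4,0,1],
  ],
)

```text
time_s: 16.97
tcp_pos: [0.5343, -0.2944, 0.1906]
ee_rot: [[-0.069, -0.998, -0.003], [-0.998, 0.069, 0.001], [-0.001, 0.003, -1.0]]
wrist_force: [0.1, 0.4, -4.8]
gripper_width: 0.708
gripper_force: 30.0
```

Request:
arm_command(
  deltas=[
    [0,0,0,0,0,0,1],
    [0,0,0,0,0,0,1],
    [0,0,0,0,0,0,1],
    [0,0,0,0,0,0,1],
    [0,0,0,0,0,0,1],
    [0,0,0,0,0,0,1],
    [0,0,0,0,0,0,1],
    [0,0,0,0,0,0,1],
  ],
)

```text
time_s: 17.63
tcp_pos: [0.5354, -0.2923, 0.1927]
ee_rot: [[-0.066, -0.998, 0.0], [-0.998, 0.066, -0.0], [0.0, -0.0, -1.0]]
wrist_force: [0.8, -0.3, -4.0]
gripper_width: 0.706
gripper_force: 30.0
```

Run:
```python
from h import *
go(.537,-.292,.195,-3.6)
t=cam("top"); s=cam("scene"); cv2.imwrite("pics/f.png",np.vstack([cv2.resize(s["pixels"],(400,300)),cv2.resize(t["pixels"],(400,300))]))
h=cv2.cvtColor(t["pixels"],cv2.COLOR_BGR2HSV); q=np.argwhere(cv2.inRange(h,(85,60,50),(115,255,255)))[:,::-1]; P=ray(t,q,.063)[:,:2]
j=np.hypot(*(P-[.5253,-.0104]).T)<.054; print(cv2.minAreaRect((P[j]*1000).astype(np.float32)),j.sum())
```

```text
delta [-0.    -0.    -0.003] [-0.04 -0.15 -0.23] | tcp [ 0.5354 -0.2923  0.1927] yaw 176.2 z [ 0. -0. -1.] j [-13.  23.  -6.  -0. -61.  10.] t 17.6333 w 0.7057990142779345 29.9991691717878 F [ 0.76 -0.26 -4.  ]
((523.0723876953125, -10.809333801269531), (75.32716369628906, 59.42807388305664), 85.76810455322266) 436
```

View pics/f.png

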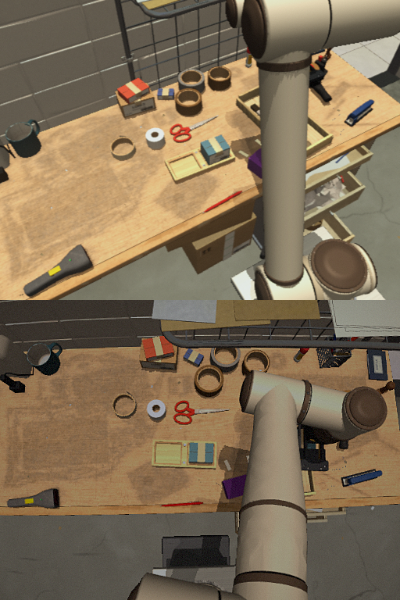

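Box_2 stands seated at the right end of the cradle, at about (215,150) in the upper half of the picture. The other pocket is empty, the bystanders are where they were, and box_1 is held still over the tray. Handing in.

```bash
python3 -c "
from h import *
print(finish_job())"
```

```text
the job is handed in; nothing more can be done
None
```

I handed in the job with box_1, the heavier box (about 4.3 N against 1.6 N), held still about 15 cm above the table over the tray and box_2 seated in pocket_2; the hand-in gave no verdict.

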